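# Fill the cartridge magazine and close its keeper

### The arm

A 6-joint arm with a two-finger parallel gripper is mounted at the origin on a cart in front of the work surface, level with it; the furniture and walls round the work are solid. World frame = base frame: x ahead of the robot, y to its left, z up, the work surface at z = 0. Lengths are in mm, angles in degrees, forces in N, time in s.
With the tool pointing down it reaches from about 300 to 850 mm from the base axis. Payload 4.2 kg.
Tool frame: the origin (TCP) lies on the mounting face of the last link; the fingertips stand 191 mm ahead of it and the grasp point (between the pads) lies 172 mm ahead of it; z points along the fingers, y is the direction in which the jaws open and shut (so a half turn about z gives the same grasp; the last joint's range is limited). The gripper opens to 91 mm and grips with 3 to 60 N. Pads are 32 mm wide; open, the fingers measure 118 mm over their backs; the gripper's body (76 mm by 178 mm) begins 60 mm behind the grasp point.
Start: joints at [-74.656, 18.312, 89.639, -0, 72.044, -1.146], TCP at [163.208, -551.349, 404.776] pointing down, gripper open.
Joint ranges: [-177.97, 177.97], [-48.28, 115.42], [12.27, 149.76], [-77.06, 257.06], [2.81, 150.46], [-146.56, 146.56]. Speed limits (degrees/s): [147.25, 147.25, 180, 180, 180, 180].

### API

Orientations are given as [roll, pitch, yaw] about the fixed x, y, z axes, in that order (R = Rz(yaw) Ry(pitch) Rx(roll)).
In Python, from workcell import env gives the robot as it stands.
- The arm moves only by the shell command python3 -m handwheel 'ROWS' [FORCE]. ROWS is JSON, a list of rows, each an object with "gripper": the opening in per cent of the stroke, from 0 (shut) to 100 (fully open); "travel": the shift along the tool's x, y, z in m, a list of three; "twist": the turn about the tool's z in rad. In form: [{"gripper": gripper, "travel": [x, y, z], "twist": twist}, ...]. A call has 1 to 5 rows; each row shifts and turns the commanded pose from where the row before left it, along the tool's axes as they then stand; what a row does not reach is not made up. A row lasts 1/12 s, in which the tool goes at most 41.7 mm and 7.16 degrees, less where a joint would pass 70% of its speed; a pose out of reach is approached as far as the arm can. A call with a gripper value outside its range is refused whole. The fingers move at their own pace and stop on an object; FORCE is the grip in N (left out, the last holds). Time passes only in rows, so rows that do not move let the fingers close. It gives the time, the measured TCP pose, the force and the opening at its end, in the units of the state.
- env.state(): the state, without advancing time (a new reading comes with each control period).
- env.grab_frame(name): name is "scene" or "top"; returns a dict with "frame" (384x512x3 uint8, red, green, blue), "intrinsics" (3x3 intrinsics, pixels), "extrinsics" (4x4, takes a point from camera to world coordinates). Camera axes: x right, y down, z forward; pixel columns grow to the right and rows downward; lengths in mm; the calibration is good to about 2 mm. A picture is of the moment at which its call begins. There is no depth.
- env.job_done(): hands the job in, once; it reports no verdict.
Trained networks look in the newest picture that a camera, given by its name, has taken for a name from the list of things; names that differ only in an ending like _2 or _b are one class to them, and where a whole thing is asked for, a point or a joint stands for the part that bears it (a point fixed in the world has none). Each returns a list of dicts, best first, with "confidence" (0 to 1); they miss things now and then, are a little off and sometimes report something else, mostly with a low value. They report only what shows in the picture. A call takes as long as a camera call. They do not tell look-alikes from the thing itself.
- env.trace(camera, thing): "pixels" (384x512 bool, what is visible of it) and "uv" ([column, row] in pixels, amid what is visible of it).
- env.pinpoint(camera, thing): "uv" ([column, row] in pixels: a listed point, or the origin of a listed thing).
The state is a dict: "time_s": time; "qpos": joint angles; "qvel": joint speeds; "effort": joint torques, N m; "ee_pos": TCP position; "ee_rot": TCP orientation; "force": force on the tool from outside, world axes, zero at the start; "torque": the same for the moment, N m; "gripper_width": finger opening in mm.
Only numpy, scipy, OpenCV 4.12 (cv2) and the standard library are available. Lean on these libraries where they do the work, as an engineer would, in place of code of your own. Each camera call takes 0.05 s, during which the arm holds its last target. There are 200 camera calls.

### The job

Load the two loose steel cartridges lying on the bench into the clear magazine tube, one after the other through its open trough, so that together with the one already inside they fill the tube and the last one is flush with the mouth. Then swing the keeper bar across the mouth until its padlock hole lines up with the hole in the lug, and leave the other things on the bench where they are.

Things in the scene. Friction and masses are not known exactly. Their poses are not given: they have to be found in the camera images.
- magazine: cartridge magazine, screwed down: grey base plate 245 x 92 x 12 mm with an open trough leading straight into a level clear tube. Origin at bench level under the tube's mouth, on its centre line; x runs along the tube, inward, y left, z up. Left of the mouth at x = -11, y = +32 mm stands the keeper's pivot post (20 mm across), right at y = -32 mm the lug (20 mm square)
- trough (a point): middle of the trough's floor, 20 mm above the bench; axes as the magazine's. The trough runs 95 mm, from x = -95 mm to the mouth at x = 0; open above and at its near end; 32 mm wide inside; side walls 4 mm thick that stand only 4 mm above its floor. Its floor runs on level into the tube
- tube_mouth (a point): centre of the tube's mouth, 36 mm above the bench; axes as the magazine's. Square bore 32 x 32 mm, 135 mm deep to the closed end, so three cartridges fill it with 3 mm to spare; a 12 mm sight slot along its roof; outside 46 mm wide, top 59 mm above the bench at the mouth's collar
- lug_hole (a point): centre of the lug's 10 mm padlock hole, at the lug's top face, 31 mm above the bench
- keeper_hole (a point): centre of the 10 mm padlock hole in the keeper bar, 64 mm from the bar's pivot
- keeper_knob (a point): black upright round knob near the free end of the keeper bar, 14 mm across; this point is on its axis, 61 mm above the bench; the knob stands from 35 to 80 mm above the bench, 90 mm from the pivot
- keeper_hinge (a point): vertical pivot axis of the keeper bar, on the post left of the mouth, 31 mm above the bench. The bar is 10 mm wide and 5 mm thick, its underside 31 mm above the bench, over the trough's walls
- keeper (a joint): swing of the keeper bar, rad. 0: bar straight across, 6 mm before the mouth, from the left post to the right lug, holes in line. It grows as the free end swings away, clockwise from above, out over the trough and on to the left; stops at -0.02 and 2.8. Light friction (about 1 N at the knob): stays where it is left
- cartridge_in_center (a point): steel cartridge, an eight-sided prism with a plain round waist, 28 mm across the flats and 44 mm long, 60 g, already inside the tube, not yet at the closed end; this point is its centre, its x axis along its length
- cartridge_in: the same cartridge; origin on its underside
- cartridge_1_center (a point): steel cartridge, an eight-sided prism with a plain round waist, 28 mm across the flats and 44 mm long, 60 g, lying on the bench to the right of the magazine; this point is its centre, 14 mm above the bench, its x axis along its length
- cartridge_1: the same cartridge; origin on its underside
- cartridge_2_center (a point): steel cartridge, an eight-sided prism with a plain round waist, 28 mm across the flats and 44 mm long, 60 g, also lying on the bench to the right of the magazine; this point is its centre, its x axis along its length
- cartridge_2: the same cartridge; origin on its underside
- cap_white: bystander: white ribbed screw cap, 36 mm across, 14 mm high; origin at the centre of its underside
- petri_1: bystander: covered petri dish, 92 mm across, 16 mm high; origin at the centre of its underside
- immersion_oil: bystander: small amber dropper bottle, 25 mm across, 78 mm high; origin at the centre of its underside
There are look-alikes about, which are no part of the job. What is shaped like the cartridge_2 but green or red is not meant.

How it is judged:
By the outcome, as a careful person would: the job done as asked, in the order asked, and still so for the second after the job is handed in, with the robot touching nothing.
It also fails if it takes over 72 s, if anything falls off the work surface, if the arm or the gripper's body presses on something with over 40 N, if the wrist force passes 120 N, or if a joint passes its speed limit or range.

## Working session

There is one attempt and no reset: what is moved stays moved. The work goes in short steps, Python scripts to look and compute and a shell command to move; the robot and the scene stay as the last step left them, time stands still between calls to the robot, and variables do not carry over. Pictures are saved under pics/ and viewed, about 8 in all and at most 12, crops included, and the job is handed in when it is done.

```bash
ls; mkdir -p pics
cat > h.py <<'E'
import numpy as np, cv2
from workcell import env
def ray(f,uv):
    K=np.array(f["intrinsics"]);T=np.array(f["extrinsics"])
    d=T[:3,:3]@np.linalg.solve(K,[uv[0],uv[1],1.]);return T[:3,3],d
def at_z(f,uv,z):
    o,d=ray(f,uv);return o+d*(z-o[2])/d[2]
def proj(f,P):
    K=np.array(f["intrinsics"]);T=np.array(f["extrinsics"])
    p=K@(T[:3,:3].T@(np.array(P,float)-T[:3,3]));return p[:2]/p[2]
E
python3 - <<'E'
from h import *
s=env.state();print(s)
for n in("scene","top"):
    f=env.grab_frame(n)
    cv2.imwrite(f"pics/{n}0.png",cv2.resize(f["frame"][:,:,::-1],(800,600),interpolation=cv2.INTER_CUBIC))
    print(n,np.round(f["extrinsics"],2).tolist(),np.round(f["intrinsics"],1).tolist())
    for t,z in(("magazine",0),("trough",20),("tube_mouth",36),("lug_hole",31),("keeper_hole",36),("keeper_knob",61),("keeper_hinge",31),("cartridge_in_center",34),("cartridge_1_center",14),("cap_white",0),("petri_1",0),("immersion_oil",0)):
        for r in env.pinpoint(n,t): print(n,t,np.round(r["uv"],1),round(r["confidence"],2),np.round(at_z(f,r["uv"],z)[:2],1))
E
```

```text
pics
{'time_s': 0.0, 'qpos': array([-7.46549801e+01,  1.83532533e+01,  8.97061298e+01,  2.49316148e-04,
        7.20413583e+01, -1.14658122e+00]), 'qvel': array([-0.16533509, -0.00731003,  0.00484652,  0.00841185, -0.08616973,
        0.01989494]), 'effort': array([-1.23708476e-03, -4.12466705e+01, -2.31975138e+01,  7.26097589e-02,
        4.54097602e-02, -1.43016755e-04]), 'ee_pos': array([ 163.18266845, -551.20014591,  403.90567219]), 'ee_rot': array([-1.79899283e+02, -2.25285027e-03,  1.64915221e+01]), 'force': array([ 0.39925742, -0.05616002,  0.51802187]), 'torque': array([-0.01878069, -0.01249823,  0.0365837 ]), 'gripper_width': 91.47372124040508}
scene [[0.93, -0.3, 0.22, 396.58], [-0.37, -0.74, 0.55, -755.12], [-0.01, -0.59, -0.8, 747.53], [0.0, 0.0, 0.0, 1.0]] [[349.2, 0.0, 252.3], [0.0, 349.2, 194.2], [0.0, 0.0, 1.0]]
scene magazine [225.  175.4] 0.59 [ 551.8 -151.1]
scene magazine [225.4 179. ] 0.42 [ 548.6 -163.7]
scene trough [209.3 175.4] 0.59 [ 508.4 -151.2]
scene tube_mouth [224.4 168.5] 0.84 [ 550.8 -156.9]
scene lug_hole [224.9 178. ] 0.86 [ 542.2 -184.5]
scene keep
[... 1219 characters left out ...]
.2] 0.83 [ 544.5 -180.4]
top keeper_hole [171.7 234.7] 0.74 [490.1 -86.3]
top keeper_hole [184.6 218.3] 0.45 [ 531.1 -117.2]
top keeper_hole [272.8 160.9] 0.34 [ 679.  -338.8]
top keeper_hole [280.4 237.8] 0.3 [ 483.2 -357.2]
top keeper_knob [158.1 241.1] 0.48 [474.2 -59.4]
top cartridge_in_center [198.9 186.6] 0.64 [ 611.8 -150.8]
top cartridge_in_center [187.8 216.1] 0.59 [ 536.7 -124.7]
top cartridge_1_center [279.7 241.2] 0.53 [ 474.8 -357. ]
top cartridge_1_center [171.5 233.6] 0.36 [493.3 -80.9]
top cap_white [152.7 186.2] 0.66 [617.4 -24.5]
top cap_white [170.2 236.3] 0.37 [486.6 -74.7]
top petri_1 [270.7 159.4] 0.97 [ 691.  -335.2]
top immersion_oil [312.1 171.6] 0.58 [ 658.5 -445.2]
```

View pics/scene0.png

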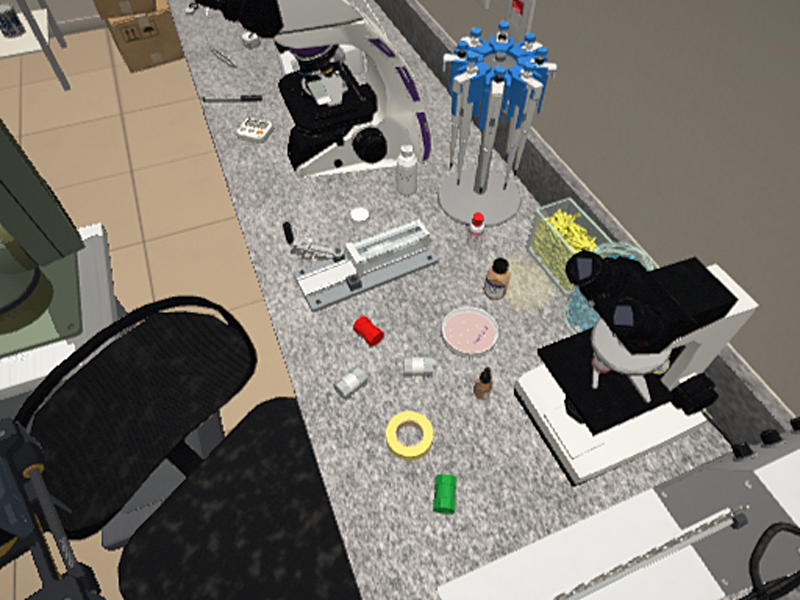

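View pics/top0.png

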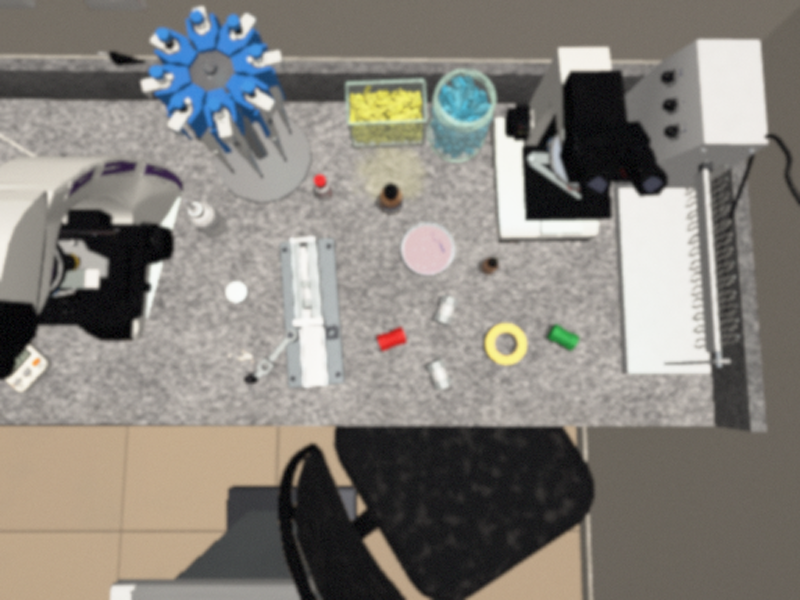

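The scene picture shows the two grey cartridges at about (351,382) and (419,367), with the red look-alike at (368,331) and the green one at (445,493). The magazine runs from (310,295) to (430,240), and the keeper is swung to the left with its knob at (288,233). The top view agrees: cartridges at (440,375) and (446,310), magazine at x≈285–340. Next I'll measure more finely.

Run:
```python
from h import *
fs={n:env.grab_frame(n) for n in("scene","top")}
for n in fs:
    cv2.imwrite(f"pics/raw_{n}.png",fs[n]["frame"][:,:,::-1])
    f=fs[n]
    for t,z in(("cartridge_1",14),("magazine",12),("keeper",35)):
        for r in env.trace(n,t):
            m=r["pixels"];v,u=np.nonzero(m)
            P=np.array([at_z(f,(a,b),z)[:2] for a,b in zip(u,v)])
            c=P.mean(0);w,V=np.linalg.eigh(np.cov(P.T))
            print(n,t,round(r["confidence"],2),np.round(r["uv"],1),len(u),"c",c.round(1),"yaw",round(np.degrees(np.arctan2(V[1,1],V[0,1])),1),"ext",np.round(np.sqrt(12*w),1),f["frame"][m].mean(0).round())
def crop(n,x0,y0,w,h,k): 
    return cv2.resize(fs[n]["frame"][y0:y0+h,x0:x0+w,::-1],(w*k,h*k),interpolation=cv2.INTER_CUBIC)
a=crop("scene",175,130,110,70,7)   # 770x490
cv2.imwrite("pics/magS.png",a)
b=crop("top",145,145,80,110,5); c=crop("top",240,180,80,75,5)
o=np.zeros((550,800,3),np.uint8);o[:550,:400]=b;o[:375,400:800]=c
cv2.imwrite("pics/magT.png",o)
```

```text
scene cartridge_1 0.78 [224.2 244.7] 272 c [ 476.7 -362.1] yaw -151.4 ext [33.1 50.9] [175. 175. 171.]
scene cartridge_1 0.68 [285.4 316.6] 364 c [ 539.4 -567.4] yaw 60.2 ext [28.7 53.2] [ 48. 144.  68.]
scene cartridge_1 0.64 [264.7 232.7] 225 c [ 582.2 -373.6] yaw 157.3 ext [33.1 46.1] [186. 186. 181.]
scene cartridge_1 0.56 [236.6 210.4] 223 c [ 535.2 -285.6] yaw 107.2 ext [30.  56.1] [185.  28.  24.]
scene magazine 0.93 [231.  170.1] 2734 c [ 575.6 -145.3] yaw -179.4 ext [138.7 252.7] [166. 168. 166.]
scene keeper 0.39 [231. 135.] 111 c [602.7 -55.7] yaw 82.5 ext [31.6 39.7] [212. 210. 207.]
top cartridge_1 0.79 [358.6 217.5] 218 c [ 539.6 -566.3] yaw 63.1 ext [29. 50.] [ 71. 152.  85.]
top cartridge_1 0.72 [284.7 195.6] 165 c [ 585.4 -372.1] yaw 160.7 ext [24.9 44.4] [205. 204. 200.]
top cartridge_1 0.69 [248.4 216.6] 173 c [ 536.7 -283. ] yaw 111.7 ext [26.5 42.8] [214.  62.  58.]
top cartridge_1 0.49 [281.4 241.7] 185 c [ 478.5 -360.4] yaw -158.9 ext [27.5 43.7] [204. 203. 198.]
top magazine 0.79 [198.9 204.4] 3472 c [ 574.8 -144.9] yaw 179.9 ext [109.8 250.3] [197. 199. 197.]
top keeper 0.53 [173.1 227.6] 174 c [503.1 -88.9] yaw 138.4 ext [ 14.9 131.7] [158. 159. 155.]
```

View pics/magS.png

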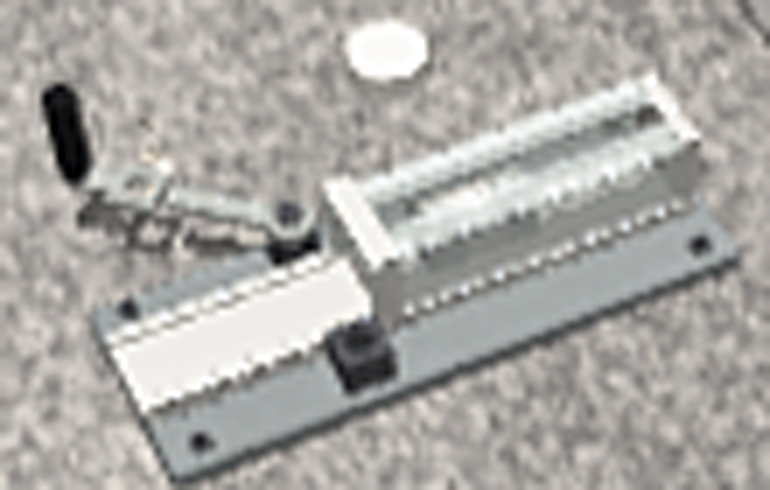

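View pics/magT.png

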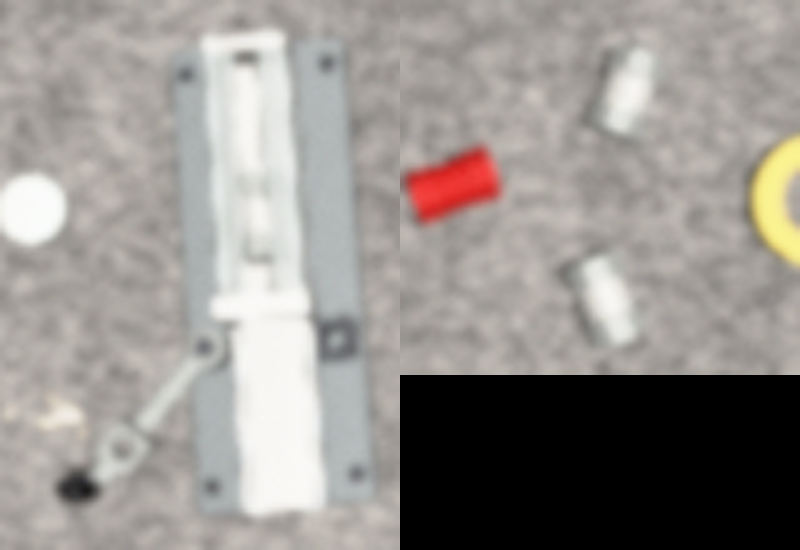

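The crops show the plate corners clearly. In the top crop they are at (175,55), (343,40), (203,517) and (372,498), with the lug hole at (337,341) and the hinge at (205,347). In the scene crop the corners are at (95,312), (180,483) and (742,258). I'll fit the magazine pose to these.

Run:
```python
from h import *
from scipy.optimize import least_squares
F={n:env.grab_frame(n) for n in("scene","top")}
def t(U,V): return (U+.5)/5-.5+145,(V+.5)/5-.5+145
def s(U,V): return (U+.5)/7-.5+175,(V+.5)/7-.5+130
# (cam, uv, end(0 none,1 near,2 far), x,y,z)
obs=[("top",t(175,55),2,0,46,12),("top",t(343,40),2,0,-46,12),("top",t(203,517),1,0,46,12),("top",t(372,498),1,0,-46,12),
("top",t(337,341),0,-11,-32,31),("top",t(205,347),0,-11,32,38),
("scene",s(95,312),1,0,46,12),("scene",s(180,483),1,0,-46,12),("scene",s(742,258),2,0,-46,12),("scene",s(362,340),0,-11,-32,31),("scene",s(290,212),0,-11,32,38)]
def W(p,x,y,z):
    c,si=np.cos(p[2]),np.sin(p[2]);return np.array([p[0]+c*x-si*y,p[1]+si*x+c*y,z])
def run(obs):
    def res(p):
        r=[]
        for cam,uv,e,x,y,z in obs:
            X={0:x,1:p[3],2:p[3]+245}[e]
            r+=list((proj(F[cam],W(p,X,y,z))-uv))
        return np.array(r)
    o=least_squares(res,[552,-152,0,-98],x_scale=[10,10,.05,10],loss="soft_l1");print(o.x[:2].round(1),np.degrees(o.x[2]).round(2),o.x[3].round(1));print(res(o.x).reshape(-1,2).round(1).tolist());return o.x
for k in("top","scene"): run([o for o in obs if o[0]==k])
p=run(obs)
for nm,q in dict(trough=(-47,0,20),mouth=(0,0,36),lug=(-11,-32,31),hinge=(-11,32,31)).items():
    print(nm,W(p,*q).round(1))
# knob: top crop (78,487) ; scene (60,95) top, z=80
for c,uv in(("top",t(78,487)),("scene",s(60,97))):
    k=at_z(F[c],uv,78)[:2];h=W(p,-11,32,0)[:2];d=k-h;print("knob",c,k,np.hypot(*d),np.degrees(np.arctan2(d[1],d[0])))
# knob mask
for c in F:
    g=F[c]["frame"].max(2);print(c)
    for z in (14,):
        pass
```

```text
[ 554.6 -151.5] 4.93 -95.2
[[-0.8, -1.0], [0.5, -0.7], [-1.0, 0.5], [1.3, 1.2], [-0.2, -0.3], [0.3, 0.3]]
[ 553.2 -154.6] 5.15 -94.3
[[-0.9, -0.1], [-0.4, -0.3], [1.1, -0.9], [0.0, 0.3], [0.4, 0.8]]
[ 554.  -152.6] 5.21 -94.8
[[-0.7, -0.8], [0.7, -0.7], [-0.4, 0.6], [1.9, 1.2], [0.2, -0.2], [0.8, 0.6], [-0.9, -0.6], [-0.5, -0.9], [0.9, -1.4], [0.1, -0.3], [0.4, 0.2]]
trough [ 507.2 -156.9   20. ]
mouth [ 554.  -152.6   36. ]
lug [ 545.9 -185.5   31. ]
hinge [ 540.1 -121.7   31. ]
knob top [472.08611886 -68.72993351] 86.2544649568189 142.0753122623625
knob scene [468.29800815 -66.89277718] 90.37603788406675 142.63263453531195
scene
top
```

```bash
cat >> h.py <<'E'
from scipy.spatial.transform import Rotation as Ro
MP=np.array([554.,-152.6]);MY=5.1
def mag(x,y=0):
    a=np.radians(MY);return MP+[np.cos(a)*x-np.sin(a)*y,np.sin(a)*x+np.cos(a)*y]
def inmag(xy):
    a=np.radians(MY);d=np.array(xy[:2])-MP;return np.array([np.cos(a)*d[0]+np.sin(a)*d[1],-np.sin(a)*d[0]+np.cos(a)*d[1]])
def to(xy,tip,yaw):
    """twist first, then the travel in the tool's axes after it (tool vertical)"""
    s=env.state();p=np.array(s["ee_pos"]);R=Ro.from_euler("xyz",s["ee_rot"],degrees=True)
    y0=s["ee_rot"][2];dy=(yaw-y0+180)%360-180
    tipnow=p+R.apply([0,0,191]);a=np.radians(yaw)
    d=np.array([xy[0],xy[1],tip])-tipnow
    t=[np.cos(a)*d[0]+np.sin(a)*d[1],np.sin(a)*d[0]-np.cos(a)*d[1],-d[2]]
    print("tip",tipnow.round(1),"mag",inmag(tipnow).round(1),"yaw",round(y0,1),"twist rad",round(-np.radians(dy),3),"travel m",(np.array(t)/1000).round(4))
E
python3 - <<'E'
from h import *
from scipy.optimize import minimize
F={n:env.grab_frame(n) for n in("scene","top")}
M={n:[r["pixels"] for r in env.trace(n,"cartridge_1")] for n in F}
ang=np.radians(22.5+45*np.arange(8));r=14/np.cos(np.radians(22.5))
for name,g in(("A",(477,-361,25)),("B",(584,-373,-21))):
    ms={n:min(M[n],key=lambda m:np.hypot(*(at_z(F[n],(np.nonzero(m)[1].mean(),np.nonzero(m)[0].mean()),14)[:2]-g[:2]))) for n in F}
    def cost(p,cams):
        a=np.radians(p[2]);c=0
        V=[[p[0]+np.cos(a)*x-np.sin(a)*r*np.cos(t),p[1]+np.sin(a)*x+np.cos(a)*r*np.cos(t),14+r*np.sin(t)] for x in(-22,22) for t in ang]
        for n in cams:
            k=8;uv=np.array([(proj(F[n],v)+.5)*k for v in V]).astype(np.float32)
            h=cv2.convexHull(uv);I=np.zeros((384*k,512*k),np.uint8)
            cv2.fillConvexPoly(I,np.round(h*16).astype(int),1,shift=4)
            I=cv2.resize(I.astype(np.float32),(512,384),interpolation=cv2.INTER_AREA);m=ms[n]
            c+=np.minimum(I,1-m).sum()/200+np.minimum(1-I,m).sum()/200
        return c
    for cams in(["scene"],["top"],["scene","top"]):
        o=minimize(cost,g,args=(cams,),method="Nelder-Mead",options=dict(initial_simplex=[g,(g[0]+4,g[1],g[2]),(g[0],g[1]+4,g[2]),(g[0],g[1],g[2]+6)],xatol=.1,fatol=.002,maxiter=90))
        print(name,cams,o.x.round(1),round(o.fun,3))
    x=o.x;a=np.radians(x[2]);to((x[0]-20*np.cos(a),x[1]-20*np.sin(a)),60,x[2])
E
```

```text
A ['scene'] [ 477.5 -362.3   23.3] 0.138
A ['top'] [ 477.3 -360.3   21.4] 0.151
A ['scene', 'top'] [ 477.6 -361.5   21.4] 0.304
tip [ 163.2 -551.4  213.8] mag [-424.7 -362.4] yaw 16.5 twist rad -0.086 travel m [ 0.342  -0.0621  0.1538]
B ['scene'] [ 582.1 -373.1  -21.3] 0.098
B ['top'] [ 583.7 -372.   -22.2] 0.151
B ['scene', 'top'] [ 582.7 -372.8  -22.1] 0.275
tip [ 163.2 -551.4  213.8] mag [-424.7 -362.4] yaw 16.5 twist rad 0.673 travel m [ 0.3015 -0.3232  0.1538]
```

```bash
python3 -m handwheel '[{"gripper":100,"travel":[0,0,0],"twist":-0.09},{"gripper":100,"travel":[0.038,-0.007,0],"twist":0},{"gripper":100,"travel":[0.038,-0.007,0],"twist":0},{"gripper":100,"travel":[0.038,-0.007,0],"twist":0},{"gripper":100,"travel":[0.038,-0.007,0],"twist":0}]' 20
python3 -m handwheel '[{"gripper":100,"travel":[0.038,-0.007,0.02],"twist":0},{"gripper":100,"travel":[0.038,-0.007,0.03],"twist":0},{"gripper":100,"travel":[0.038,-0.007,0.03],"twist":0},{"gripper":100,"travel":[0.038,-0.007,0.04],"twist":0},{"gripper":100,"travel":[0.038,-0.006,0.03],"twist":0}]'
python3 -m handwheel '[{"gripper":100,"travel":[0,0,0],"twist":0},{"gripper":100,"travel":[0,0,0],"twist":0}]'
python3 -c "
from h import *
a=np.radians(22);to((477.5-20*np.cos(a),-361.3-20*np.sin(a)),8,22)"
```

```text
time_s: 2.42
ee_pos: [295.1, -468.4, 404.8]
ee_rot: [180.0, -0.0, 21.6]
force: [1.3, -0.3, 0.4]
gripper_width: 91.3
time_s: 2.83
ee_pos: [434.8, -381.3, 277.6]
ee_rot: [-180.0, 0.0, 21.7]
force: [1.1, -0.2, -1.3]
gripper_width: 91.1
time_s: 3.0
ee_pos: [435.0, -381.4, 277.3]
ee_rot: [-179.8, 0.1, 21.8]
force: [-0.3, -0.5, 0.1]
gripper_width: 91.2
tip [ 434.5 -381.    86.3] mag [-139.4 -216.9] yaw 21.8 twist rad -0.003 travel m [ 0.0273 -0.0021  0.0783]
```

```bash
sed -i 's/tipnow=p+R.apply(\[0,0,191\])/tipnow=p-[0,0,191]/' h.py
python3 -m handwheel '[{"gripper":100,"travel":[0.027,-0.002,0.026],"twist":0},{"gripper":100,"travel":[0,0,0.03],"twist":0},{"gripper":100,"travel":[0,0,0.022],"twist":0},{"gripper":100,"travel":[0,0,0],"twist":0}]'
python3 -c "
from h import *
a=np.radians(22);to((477.5-20*np.cos(a),-361.3-20*np.sin(a)),8,22)"
python3 -m handwheel '[{"gripper":20,"travel":[0,0,0],"twist":0},{"gripper":20,"travel":[0,0,0],"twist":0},{"gripper":20,"travel":[0,0,0],"twist":0},{"gripper":20,"travel":[0,0,0],"twist":0},{"gripper":20,"travel":[0,0,0],"twist":0}]' 20
python3 -m handwheel '[{"gripper":20,"travel":[0,0,0],"twist":0},{"gripper":20,"travel":[0,0,0],"twist":0},{"gripper":20,"travel":[0,0,0],"twist":0},{"gripper":20,"travel":[0,0,0],"twist":0},{"gripper":20,"travel":[0,0,0],"twist":0}]' 20
```

```text
time_s: 3.33
ee_pos: [456.8, -370.6, 198.1]
ee_rot: [-179.7, 0.2, 21.6]
force: [-0.4, 0.5, -0.2]
gripper_width: 90.8
tip [ 456.8 -370.6    7.1] mag [-116.1 -208.5] yaw 21.6 twist rad -0.007 travel m [ 0.0026 -0.0009 -0.0009]
time_s: 3.75
ee_pos: [458.5, -371.1, 202.4]
ee_rot: [179.9, -0.1, 21.6]
force: [0.6, 0.2, 0.2]
gripper_width: 61.0
time_s: 4.17
ee_pos: [458.4, -370.6, 200.9]
ee_rot: [-180.0, 0.0, 21.6]
force: [0.5, 0.5, 1.9]
gripper_width: 27.7
```

```bash
python3 -m handwheel '[{"gripper":20,"travel":[0,0,-0.02],"twist":0},{"gripper":20,"travel":[0,0,-0.035],"twist":0},{"gripper":20,"travel":[0,0,-0.035],"twist":0.1},{"gripper":20,"travel":[0,0,0],"twist":0.1},{"gripper":20,"travel":[0,0,0],"twist":0.09}]'
python3 -c "
from h import *
to(mag(-48),75,MY)"
```

```text
time_s: 4.58
ee_pos: [459.0, -371.1, 293.5]
ee_rot: [179.8, -0.2, 4.8]
force: [0.5, 0.5, -1.5]
gripper_width: 27.9
tip [ 459.  -371.1  102.5] mag [-114.1 -209.2] yaw 4.8 twist rad -0.006 travel m [ 0.0661 -0.2092  0.0275]
```

```bash
python3 -m handwheel '[{"gripper":20,"travel":[0.011,-0.035,0],"twist":0},{"gripper":20,"travel":[0.011,-0.035,0],"twist":0},{"gripper":20,"travel":[0.011,-0.035,0],"twist":0},{"gripper":20,"travel":[0.011,-0.035,0],"twist":0},{"gripper":20,"travel":[0.011,-0.035,0],"twist":0}]'
python3 -m handwheel '[{"gripper":20,"travel":[0.011,-0.034,0],"twist":0},{"gripper":20,"travel":[0,0,0.028],"twist":0},{"gripper":20,"travel":[0,0,0],"twist":0},{"gripper":20,"travel":[0,0,0],"twist":0}]'
python3 - <<'E'
from h import *
to(mag(-48),30,MY)
f=env.grab_frame("scene");g=env.grab_frame("top")
to(mag(-48),30,MY)
a=cv2.resize(f["frame"][100:210,165:295,::-1],(650,550),interpolation=cv2.INTER_CUBIC);cv2.imwrite("pics/p5.png",a)
for n,F in(("scene",f),("top",g)):
    for r in env.pinpoint(n,"cartridge_1_center"): print(n,r["uv"],r["confidence"],at_z(F,r["uv"],75-8+14).round(1),inmag(at_z(F,r["uv"],81)).round(1))
E
```

```text
time_s: 5.0
ee_pos: [497.8, -190.0, 290.7]
ee_rot: [-180.0, 0.0, 5.0]
force: [0.3, -1.7, -0.9]
gripper_width: 27.7
time_s: 5.33
ee_pos: [505.4, -156.4, 261.9]
ee_rot: [-179.9, 0.2, 5.1]
force: [-0.1, -0.5, -0.2]
gripper_width: 27.4
tip [ 505.4 -156.4   70.9] mag [-48.8   0.6] yaw 5.1 twist rad -0.0 travel m [0.0008 0.0006 0.0409]
tip [ 506.  -157.6   72.4] mag [-48.3  -0.7] yaw 5.0 twist rad -0.002 travel m [ 0.0003 -0.0007  0.0424]
```

View pics/p5.png

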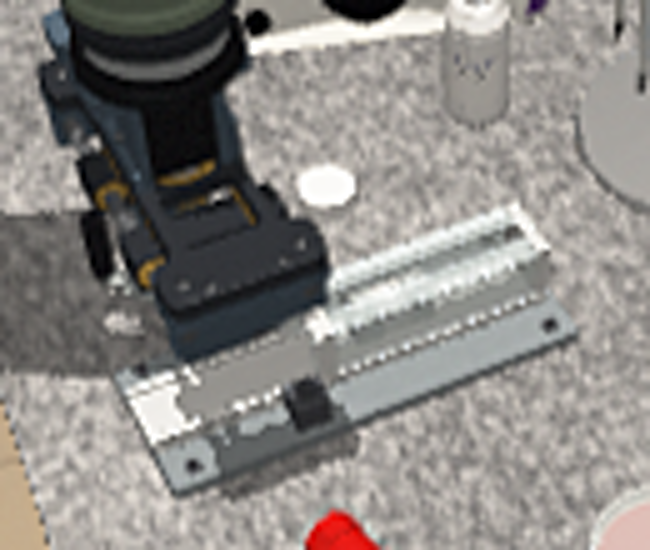

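```bash
python3 -m handwheel '[{"gripper":20,"travel":[0,0,0.02],"twist":0},{"gripper":20,"travel":[0,0,0.018],"twist":0},{"gripper":20,"travel":[0,0,0],"twist":0},{"gripper":20,"travel":[0,0,0],"twist":0}]'
for i in 1 2; do python3 -m handwheel '[{"gripper":20,"travel":[0,0,0.001],"twist":0},{"gripper":20,"travel":[0,0,0],"twist":0}]'; done
python3 -m handwheel '[{"gripper":20,"travel":[0,0,0.001],"twist":0},{"gripper":20,"travel":[0,0,0],"twist":0}]'
```

```text
time_s: 5.87
ee_pos: [505.7, -157.4, 225.0]
ee_rot: [-180.0, 0.1, 5.0]
force: [-0.7, -0.9, -0.8]
gripper_width: 27.7
time_s: 6.03
ee_pos: [506.3, -157.2, 225.0]
ee_rot: [179.9, -0.1, 5.0]
force: [-0.5, 0.7, -0.8]
gripper_width: 27.4
time_s: 6.2
ee_pos: [506.0, -156.8, 223.5]
ee_rot: [180.0, -0.1, 5.0]
force: [-0.2, 0.8, -0.1]
gripper_width: 27.6
time_s: 6.37
ee_pos: [505.9, -156.7, 222.0]
ee_rot: [180.0, -0.0, 5.0]
force: [-0.2, 0.7, -0.8]
gripper_width: 27.8
```

```bash
python3 -m handwheel '[{"gripper":20,"travel":[0,0,0.001],"twist":0},{"gripper":20,"travel":[0.002,0,0],"twist":0},{"gripper":20,"travel":[0,0,0],"twist":0}]'
for i in 1 2 3; do python3 -m handwheel '[{"gripper":20,"travel":[0.002,0,0],"twist":0},{"gripper":20,"travel":[0,0,0],"twist":0}]'; done; python3 -c "
from h import *
to(mag(-39),29,MY)"
```

```text
time_s: 6.62
ee_pos: [508.2, -156.6, 221.0]
ee_rot: [180.0, -0.0, 5.0]
force: [-0.4, -0.8, -1.0]
gripper_width: 27.7
time_s: 6.78
ee_pos: [510.3, -156.4, 220.9]
ee_rot: [180.0, -0.0, 5.0]
force: [0.2, 0.3, -0.5]
gripper_width: 28.0
time_s: 6.95
ee_pos: [512.2, -156.2, 220.9]
ee_rot: [180.0, -0.0, 5.0]
force: [0.5, -0.0, -0.4]
gripper_width: 27.8
time_s: 7.12
ee_pos: [514.2, -156.0, 220.9]
ee_rot: [180.0, -0.0, 5.0]
force: [0.5, 0.6, -0.3]
gripper_width: 27.6
tip [ 514.2 -156.    29.9] mag [-39.9   0.1] yaw 5.0 twist rad -0.001 travel m [0.0009 0.0001 0.0009]
```

```bash
for i in 1 2; do python3 -m handwheel '[{"gripper":20,"travel":[0.001,0,0],"twist":0},{"gripper":20,"travel":[0,0,0],"twist":0}]'; done; for i in 1 2 3; do python3 -m handwheel '[{"gripper":20,"travel":[0,0,0.0005],"twist":0},{"gripper":20,"travel":[0,0,0],"twist":0}]'; done
```

```text
time_s: 7.28
ee_pos: [515.0, -155.9, 220.9]
ee_rot: [180.0, -0.0, 5.0]
force: [-0.2, -0.3, -0.2]
gripper_width: 27.4
time_s: 7.45
ee_pos: [516.0, -155.9, 220.9]
ee_rot: [180.0, -0.0, 5.0]
force: [-0.5, 0.5, -0.0]
gripper_width: 27.7
time_s: 7.62
ee_pos: [515.9, -155.9, 220.8]
ee_rot: [180.0, -0.0, 5.0]
force: [-0.9, 1.4, 3.4]
gripper_width: 27.7
time_s: 7.78
ee_pos: [515.9, -155.9, 220.8]
ee_rot: [180.0, -0.0, 5.0]
force: [-1.9, 0.7, 7.2]
gripper_width: 27.6
time_s: 7.95
ee_pos: [515.9, -155.8, 220.8]
ee_rot: [180.0, -0.1, 5.0]
force: [-2.8, 0.9, 10.6]
gripper_width: 27.5
```

```bash
python3 -m handwheel '[{"gripper":42,"travel":[0,0,-0.0015],"twist":0},{"gripper":42,"travel":[0,0,0],"twist":0},{"gripper":42,"travel":[0,0,0],"twist":0},{"gripper":42,"travel":[0,0,0],"twist":0}]'
python3 -m handwheel '[{"gripper":42,"travel":[0,0,-0.02],"twist":0},{"gripper":42,"travel":[0,0,-0.02],"twist":0},{"gripper":0,"travel":[-0.03,0,0],"twist":0},{"gripper":0,"travel":[-0.03,0,0],"twist":0},{"gripper":0,"travel":[-0.03,0,0],"twist":0}]'
python3 - <<'E'
from h import *
f=env.grab_frame("scene");g=env.grab_frame("top")
to(mag(-80),26,MY)
a=cv2.resize(f["frame"][100:210,165:295,::-1],(400,338),interpolation=cv2.INTER_CUBIC)
b=cv2.resize(g["frame"][145:255,145:245,::-1],(400,440),interpolation=cv2.INTER_CUBIC)
o=np.zeros((440,800,3),np.uint8);o[:338,:400]=a;o[:,400:]=b
cv2.imwrite("pics/p6.png",o)
E
```

```text
time_s: 8.28
ee_pos: [515.8, -155.8, 220.6]
ee_rot: [-180.0, 0.0, 5.0]
force: [-0.9, 0.2, 0.4]
gripper_width: 38.5
time_s: 8.7
ee_pos: [425.3, -163.7, 260.8]
ee_rot: [180.0, -0.0, 5.1]
force: [-1.3, -0.0, 0.2]
gripper_width: 21.3
tip [ 421.9 -163.2   69.2] mag [-132.5    1.2] yaw 4.9 twist rad -0.003 travel m [0.0525 0.0012 0.0432]
```

View pics/p6.png

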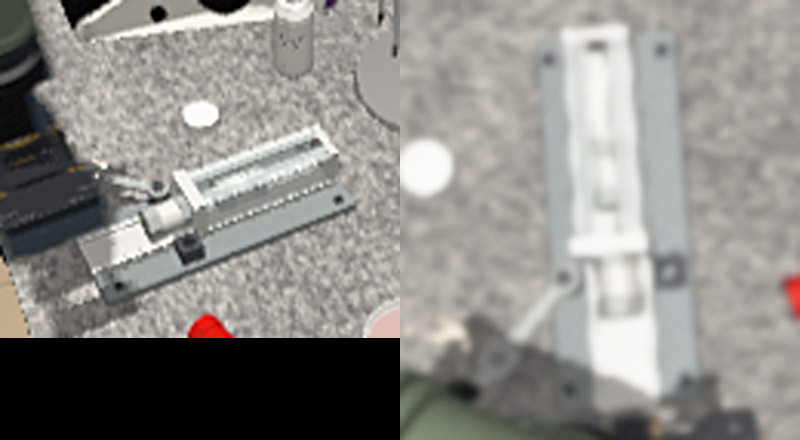

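```bash
python3 -m handwheel '[{"gripper":0,"travel":[0,0.001,0.04],"twist":0},{"gripper":0,"travel":[0,0,0.0025],"twist":0},{"gripper":0,"travel":[0,0,0],"twist":0}]' 20
python3 -m handwheel '[{"gripper":0,"travel":[0.03,0,0],"twist":0},{"gripper":0,"travel":[0.03,0,0],"twist":0},{"gripper":0,"travel":[0,0,0],"twist":0},{"gripper":0,"travel":[0,0,0],"twist":0}]'
python3 -c "
from h import *
to(mag(-18),26,MY)"
for i in 1 2; do python3 -m handwheel '[{"gripper":0,"travel":[0.005,0,0],"twist":0},{"gripper":0,"travel":[0.005,0,0],"twist":0},{"gripper":0,"travel":[0,0,0],"twist":0}]';done
python3 -c "
from h import *
to(mag(-18),26,MY)"
```

```text
time_s: 9.05
ee_pos: [426.0, -164.5, 217.0]
ee_rot: [-179.9, 0.2, 5.0]
force: [0.1, -0.5, -0.6]
gripper_width: 0.5
time_s: 9.38
ee_pos: [488.0, -159.4, 219.5]
ee_rot: [179.9, -0.1, 5.1]
force: [-0.1, -0.9, -0.7]
gripper_width: 0.8
tip [ 488.  -159.4   28.5] mag [-66.3  -1. ] yaw 5.1 twist rad 0.0 travel m [ 0.0483 -0.001   0.0025]
time_s: 9.63
ee_pos: [496.5, -158.6, 218.9]
ee_rot: [180.0, -0.1, 5.0]
force: [-0.2, -0.6, 0.2]
gripper_width: 0.4
time_s: 9.88
ee_pos: [506.8, -157.8, 218.6]
ee_rot: [180.0, -0.1, 5.0]
force: [0.4, 0.6, 0.3]
gripper_width: 0.8
tip [ 506.8 -157.8   27.6] mag [-47.5  -1. ] yaw 5.0 twist rad -0.001 travel m [ 0.0295 -0.001   0.0016]
```

```bash
python3 -m handwheel '[{"gripper":0,"travel":[0.005,-0.001,0],"twist":0},{"gripper":0,"travel":[0.005,0,0],"twist":0},{"gripper":0,"travel":[0,0,0],"twist":0}]'
python3 -m handwheel '[{"gripper":0,"travel":[0.005,0,0],"twist":0},{"gripper":0,"travel":[0.005,0,0],"twist":0},{"gripper":0,"travel":[0,0,0],"twist":0}]'
python3 -m handwheel '[{"gripper":0,"travel":[0.004,0,0],"twist":0},{"gripper":0,"travel":[0.003,0,0],"twist":0},{"gripper":0,"travel":[0,0,0],"twist":0}]'
python3 -c "
from h import *
to(mag(-18),26,MY)"
```

```text
time_s: 10.13
ee_pos: [516.9, -155.8, 218.5]
ee_rot: [180.0, -0.1, 5.0]
force: [0.0, 0.3, -0.4]
gripper_width: 0.2
time_s: 10.38
ee_pos: [526.8, -155.0, 218.5]
ee_rot: [180.0, -0.1, 5.0]
force: [-0.2, -0.2, -0.2]
gripper_width: 0.6
time_s: 10.63
ee_pos: [533.4, -154.4, 218.4]
ee_rot: [180.0, -0.0, 5.0]
force: [0.6, 0.1, -1.0]
gripper_width: 0.5
tip [ 533.4 -154.4   27.4] mag [-20.7   0.1] yaw 5.0 twist rad -0.001 travel m [0.0027 0.0001 0.0014]
```

```bash
python3 -m handwheel '[{"gripper":0,"travel":[-0.02,0,0],"twist":0},{"gripper":0,"travel":[0,0,-0.04],"twist":0},{"gripper":100,"travel":[0,0,-0.03],"twist":0.12},{"gripper":100,"travel":[0,0,0],"twist":0.12},{"gripper":100,"travel":[0,0,0],"twist":0.12}]'
python3 -m handwheel '[{"gripper":100,"travel":[0,0,0],"twist":0.11},{"gripper":100,"travel":[0,0,0],"twist":0},{"gripper":100,"travel":[0,0,0],"twist":0}]'
python3 - <<'E'
from h import *
a=np.radians(-22);to((583-20*np.cos(a),-372.6-20*np.sin(a)),60,-22)
f=env.grab_frame("scene")
for n in("scene","top"):
    f=env.grab_frame(n);b=env.pinpoint(n,"cartridge_1_center")
    for r in b: print(n,np.round(r["uv"],1),round(r["confidence"],2),at_z(f,r["uv"],14)[:2].round(1),inmag(at_z(f,r["uv"],34)).round(1))
E
```

```text
time_s: 11.05
ee_pos: [513.5, -156.4, 290.9]
ee_rot: [180.0, -0.3, -15.9]
force: [-0.9, 0.0, -0.9]
gripper_width: 17.5
time_s: 11.3
ee_pos: [512.9, -156.1, 288.5]
ee_rot: [-180.0, -0.0, -21.7]
force: [0.1, -0.6, 0.5]
gripper_width: 37.6
tip [ 512.9 -156.1   97.5] mag [-41.3   0.1] yaw -21.7 twist rad 0.005 travel m [0.1261 0.1745 0.0375]
scene [230.  164.8] 0.49 [ 574.5 -131.5] [15.9  2.7]
top [150.2 186.5] 0.22 [614.5 -21.9] [ 68.4 119.5]
```

```bash
python3 -m handwheel '[{"gripper":100,"travel":[0.021,0.029,0],"twist":0},{"gripper":100,"travel":[0.021,0.029,0],"twist":0},{"gripper":100,"travel":[0.021,0.029,0],"twist":0},{"gripper":100,"travel":[0.021,0.029,0],"twist":0},{"gripper":100,"travel":[0.021,0.029,0],"twist":0}]'
python3 -m handwheel '[{"gripper":100,"travel":[0.021,0.029,0],"twist":0},{"gripper":100,"travel":[0,0,0.037],"twist":0},{"gripper":100,"travel":[0,0,0.02],"twist":0},{"gripper":100,"travel":[0,0,0],"twist":0},{"gripper":100,"travel":[0,0,0],"twist":0}]'
python3 - <<'E'
from h import *
a=np.radians(-22);to((583-20*np.cos(a),-372.6-20*np.sin(a)),9,-22)
E
```

```text
time_s: 11.97
ee_pos: [556.4, -331.4, 288.3]
ee_rot: [-180.0, 0.0, -21.8]
force: [0.1, -1.0, -1.0]
gripper_width: 89.4
time_s: 12.38
ee_pos: [564.6, -364.5, 230.2]
ee_rot: [-180.0, 0.2, -21.9]
force: [0.7, -1.3, 0.8]
gripper_width: 91.2
tip [ 564.6 -364.5   39.2] mag [  -8.3 -212. ] yaw -21.9 twist rad 0.002 travel m [0.0001 0.0007 0.0302]
```

```bash
python3 -m handwheel '[{"gripper":100,"travel":[0,0,0.02],"twist":0},{"gripper":100,"travel":[0,0,0.01],"twist":0},{"gripper":100,"travel":[0,0,0],"twist":0},{"gripper":20,"travel":[0,0,0],"twist":0},{"gripper":20,"travel":[0,0,0],"twist":0}]' 20
python3 -m handwheel '[{"gripper":20,"travel":[0,0,0],"twist":0},{"gripper":20,"travel":[0,0,0],"twist":0},{"gripper":20,"travel":[0,0,0],"twist":0},{"gripper":20,"travel":[0,0,0],"twist":0},{"gripper":20,"travel":[0,0,0],"twist":0}]'
python3 -m handwheel '[{"gripper":20,"travel":[0,0,0],"twist":0},{"gripper":20,"travel":[0,0,0],"twist":0},{"gripper":20,"travel":[0,0,0],"twist":0},{"gripper":20,"travel":[0,0,0],"twist":0}]'
python3 -m handwheel '[{"gripper":20,"travel":[0,0,-0.02],"twist":0},{"gripper":20,"travel":[0,0,-0.035],"twist":0},{"gripper":20,"travel":[0,0,-0.035],"twist":-0.1},{"gripper":20,"travel":[0,0,0],"twist":-0.12},{"gripper":20,"travel":[0,0,0],"twist":-0.12}]'
python3 -m handwheel '[{"gripper":20,"travel":[0,0,0],"twist":-0.12},{"gripper":20,"travel":[0,0,0],"twist":0},{"gripper":20,"travel":[0,0,0],"twist":0}]'
python3 -c "
from h import *
to(mag(-75),75,MY)"
```

```text
time_s: 12.8
ee_pos: [565.3, -364.6, 202.8]
ee_rot: [180.0, -0.1, -21.9]
force: [0.8, -0.7, -0.1]
gripper_width: 80.6
time_s: 13.22
ee_pos: [564.9, -364.6, 201.7]
ee_rot: [180.0, -0.0, -21.9]
force: [-0.2, 0.1, 0.1]
gripper_width: 47.6
time_s: 13.55
ee_pos: [564.9, -364.5, 201.4]
ee_rot: [180.0, 0.0, -21.9]
force: [-0.0, 0.0, -0.1]
gripper_width: 27.8
time_s: 13.97
ee_pos: [565.4, -364.9, 294.6]
ee_rot: [179.8, -0.3, -2.1]
force: [-0.1, 0.3, -1.6]
gripper_width: 27.6
time_s: 14.22
ee_pos: [564.8, -364.5, 291.2]
ee_rot: [-180.0, 0.0, 4.3]
force: [-0.4, 0.9, 0.1]
gripper_width: 27.2
tip [ 564.8 -364.5  100.2] mag [  -8.1 -212. ] yaw 4.3 twist rad -0.014 travel m [-0.0669 -0.212   0.0252]
```

```bash
python3 -m handwheel '[{"gripper":20,"travel":[0,0,0],"twist":-0.013},{"gripper":20,"travel":[-0.011,-0.0353,0],"twist":0},{"gripper":20,"travel":[-0.011,-0.0353,0],"twist":0},{"gripper":20,"travel":[-0.011,-0.0353,0],"twist":0},{"gripper":20,"travel":[-0.011,-0.0353,0],"twist":0}]'
python3 -m handwheel '[{"gripper":20,"travel":[-0.011,-0.0353,0],"twist":0},{"gripper":20,"travel":[-0.011,-0.0353,0],"twist":0},{"gripper":20,"travel":[0,0,0.025],"twist":0},{"gripper":20,"travel":[0,0,0.03],"twist":0},{"gripper":20,"travel":[0,0,0],"twist":0}]'
python3 -m handwheel '[{"gripper":20,"travel":[0,0,0],"twist":0},{"gripper":20,"travel":[0,0,0],"twist":0}]'
python3 -c "
from h import *
to(mag(-75),31,MY)"
```

```text
time_s: 14.63
ee_pos: [507.4, -226.7, 291.0]
ee_rot: [-180.0, 0.0, 5.1]
force: [0.4, 0.9, -0.0]
gripper_width: 27.6
time_s: 15.05
ee_pos: [478.0, -158.3, 232.8]
ee_rot: [-179.8, 0.5, 5.2]
force: [-0.4, 0.5, -0.3]
gripper_width: 27.8
time_s: 15.22
ee_pos: [480.6, -160.1, 237.3]
ee_rot: [180.0, -0.1, 5.1]
force: [0.2, -0.0, 0.6]
gripper_width: 27.7
tip [ 480.6 -160.1   46.3] mag [-73.8  -0.9] yaw 5.1 twist rad 0.001 travel m [-0.0012 -0.0009  0.0153]
```

```bash
python3 -m handwheel '[{"gripper":20,"travel":[0,-0.001,0.013],"twist":0},{"gripper":20,"travel":[0,0,0],"twist":0},{"gripper":20,"travel":[0,0,0],"twist":0},{"gripper":20,"travel":[0,0,0],"twist":0}]'
for i in 1 2 3; do python3 -m handwheel '[{"gripper":20,"travel":[0,0,0.0005],"twist":0},{"gripper":20,"travel":[0,0,0],"twist":0}]'; done
python3 -c "
from h import *
to(mag(-39),29,MY)"
```

```text
time_s: 15.55
ee_pos: [480.3, -159.0, 224.5]
ee_rot: [179.9, -0.1, 5.2]
force: [-0.0, -0.8, 0.0]
gripper_width: 27.8
time_s: 15.72
ee_pos: [480.1, -158.8, 223.6]
ee_rot: [180.0, -0.1, 5.2]
force: [0.4, 0.7, -0.9]
gripper_width: 27.5
time_s: 15.88
ee_pos: [479.8, -158.7, 222.6]
ee_rot: [180.0, -0.0, 5.2]
force: [-0.3, -1.1, -0.1]
gripper_width: 27.4
time_s: 16.05
ee_pos: [479.8, -158.6, 221.8]
ee_rot: [180.0, 0.0, 5.2]
force: [0.7, 0.4, -0.7]
gripper_width: 27.4
tip [ 479.8 -158.6   30.8] mag [-74.4   0.6] yaw 5.2 twist rad 0.002 travel m [0.0354 0.0006 0.0018]
```

```bash
python3 -m handwheel '[{"gripper":20,"travel":[0.01,0.0005,0],"twist":0},{"gripper":20,"travel":[0.01,0,0],"twist":0},{"gripper":20,"travel":[0,0,0],"twist":0}]'
for i in 1 2 3 4; do python3 -m handwheel '[{"gripper":20,"travel":[0.002,0,0],"twist":0},{"gripper":20,"travel":[0.002,0,0],"twist":0},{"gripper":20,"travel":[0,0,0],"twist":0}]'; done
for i in 1 2 3; do python3 -m handwheel '[{"gripper":20,"travel":[0,0,0.0004],"twist":0},{"gripper":20,"travel":[0,0,0],"twist":0}]'; done
python3 -c "
from h import *
to(mag(-38),29,MY)"
```

```text
time_s: 16.3
ee_pos: [502.4, -157.5, 222.3]
ee_rot: [179.9, -0.2, 5.2]
force: [0.4, 0.3, -0.3]
gripper_width: 27.4
time_s: 16.55
ee_pos: [504.1, -156.9, 221.8]
ee_rot: [180.0, -0.0, 5.2]
force: [0.1, 0.6, -0.3]
gripper_width: 27.5
time_s: 16.8
ee_pos: [507.9, -156.6, 221.9]
ee_rot: [180.0, -0.0, 5.2]
force: [-0.0, 0.9, -0.8]
gripper_width: 27.3
time_s: 17.05
ee_pos: [512.0, -156.2, 221.9]
ee_rot: [180.0, -0.0, 5.2]
force: [0.8, -0.1, -0.2]
gripper_width: 27.9
time_s: 17.3
ee_pos: [516.1, -155.9, 221.9]
ee_rot: [180.0, -0.0, 5.2]
force: [0.4, -1.4, -0.2]
gripper_width: 27.6
time_s: 17.47
ee_pos: [515.9, -155.9, 221.5]
ee_rot: [180.0, -0.0, 5.2]
force: [0.4, 0.2, -0.9]
gripper_width: 27.7
time_s: 17.63
ee_pos: [515.9, -155.9, 221.3]
ee_rot: [180.0, -0.0, 5.2]
force: [-0.2, 0.3, 1.6]
gripper_width: 27.4
time_s: 17.8
ee_pos: [515.8, -155.9, 221.3]
ee_rot: [180.0, -0.0, 5.2]
force: [-1.3, 1.2, 5.2]
gripper_width: 27.5
tip [ 515.8 -155.9   30.3] mag [-38.3   0.1] yaw 5.2 twist rad 0.002 travel m [0.0003 0.0001 0.0013]
```

Same fit as before. Next I release, retreat, shut the fingers and push.

```bash
python3 -m handwheel '[{"gripper":42,"travel":[0,0,-0.001],"twist":0},{"gripper":42,"travel":[0,0,0],"twist":0},{"gripper":42,"travel":[0,0,0],"twist":0},{"gripper":42,"travel":[0,0,0],"twist":0}]'
python3 -m handwheel '[{"gripper":42,"travel":[0,0,-0.02],"twist":0},{"gripper":42,"travel":[0,0,-0.02],"twist":0},{"gripper":0,"travel":[-0.03,0,0],"twist":0},{"gripper":0,"travel":[-0.03,0,0],"twist":0},{"gripper":0,"travel":[0,0,0],"twist":0}]'
python3 -m handwheel '[{"gripper":0,"travel":[-0.005,0,0.022],"twist":0},{"gripper":0,"travel":[0,0,0.02],"twist":0},{"gripper":0,"travel":[0,0,0],"twist":0},{"gripper":0,"travel":[0,0,0],"twist":0}]'
python3 -c "
from h import *
to(mag(-58),27,MY)"
```

```text
time_s: 18.13
ee_pos: [515.7, -155.9, 221.5]
ee_rot: [180.0, 0.0, 5.2]
force: [-0.4, 0.1, 0.4]
gripper_width: 38.3
time_s: 18.55
ee_pos: [451.2, -160.7, 261.1]
ee_rot: [-179.9, 0.4, 5.2]
force: [-0.6, 0.2, -0.9]
gripper_width: 21.4
time_s: 18.88
ee_pos: [450.9, -161.7, 219.1]
ee_rot: [-179.9, 0.1, 5.2]
force: [0.0, 0.4, 1.3]
gripper_width: 0.8
tip [ 450.9 -161.7   28.1] mag [-1.035e+02  1.000e-01] yaw 5.2 twist rad 0.002 travel m [0.0455 0.0001 0.0011]
```

```bash
python3 -m handwheel '[{"gripper":0,"travel":[0.02,0,0],"twist":0},{"gripper":0,"travel":[0.02,0,0],"twist":0},{"gripper":0,"travel":[0.004,0,0],"twist":0},{"gripper":0,"travel":[0.004,0,0],"twist":0},{"gripper":0,"travel":[0.004,0,0],"twist":0}]'
for i in 1 2 3; do python3 -m handwheel '[{"gripper":0,"travel":[0.004,0,0],"twist":0},{"gripper":0,"travel":[0.004,0,0],"twist":0},{"gripper":0,"travel":[0,0,0],"twist":0}]';done
python3 -c "
from h import *
to(mag(-17),27,MY)"
```

```text
time_s: 19.3
ee_pos: [502.2, -156.9, 220.0]
ee_rot: [-180.0, 0.1, 5.2]
force: [-2.7, 1.0, 1.7]
gripper_width: 0.8
time_s: 19.55
ee_pos: [511.1, -156.3, 219.8]
ee_rot: [180.0, -0.1, 5.2]
force: [0.9, -0.9, -0.4]
gripper_width: 0.5
time_s: 19.8
ee_pos: [519.5, -155.6, 219.7]
ee_rot: [180.0, -0.1, 5.2]
force: [0.2, 0.4, -0.6]
gripper_width: 0.7
time_s: 20.05
ee_pos: [527.6, -154.9, 219.7]
ee_rot: [180.0, -0.1, 5.2]
force: [-0.7, 0.6, -0.3]
gripper_width: 0.6
tip [ 527.6 -154.9   28.7] mag [-26.5   0.1] yaw 5.2 twist rad 0.002 travel m [0.0095 0.0001 0.0017]
```

```bash
python3 -m handwheel '[{"gripper":0,"travel":[0.003,0,0],"twist":0},{"gripper":0,"travel":[0.003,0,0],"twist":0},{"gripper":0,"travel":[0,0,0],"twist":0}]'
for i in 1 2 3 4 5; do python3 -m handwheel '[{"gripper":0,"travel":[0.001,0,0],"twist":0},{"gripper":0,"travel":[0,0,0],"twist":0}]' | grep -E "ee_pos|force";done
python3 - <<'E'
from h import *
to(mag(-16),27,MY)
E
```

```text
time_s: 20.3
ee_pos: [533.3, -154.3, 219.7]
ee_rot: [180.0, -0.1, 5.2]
force: [-1.0, 0.3, -1.4]
gripper_width: 0.2
ee_pos: [533.7, -154.2, 219.7]
force: [-0.7, -0.4, 0.0]
ee_pos: [534.7, -154.1, 219.7]
force: [-1.4, 0.4, 0.5]
ee_pos: [535.7, -154.0, 219.7]
force: [-0.7, -0.7, 1.1]
ee_pos: [536.8, -153.9, 219.7]
force: [-1.2, 0.7, 0.7]
ee_pos: [537.8, -153.9, 219.7]
force: [-1.7, 0.1, 1.4]
tip [ 537.8 -153.9   28.7] mag [-16.2   0.2] yaw 5.2 twist rad 0.002 travel m [0.0002 0.0002 0.0017]
```

```bash
for i in 1 2 3; do python3 -m handwheel '[{"gripper":0,"travel":[0.0007,0,0],"twist":0},{"gripper":0,"travel":[0,0,0],"twist":0}]' | grep -E "ee_pos|force";done
python3 - <<'E'
from h import *
to(mag(-16),27,MY)
g=env.grab_frame("top");f=env.grab_frame("scene")
a=cv2.resize(f["frame"][130:200,185:285,::-1],(500,350),interpolation=cv2.INTER_CUBIC)
b=cv2.resize(g["frame"][145:255,165:225,::-1],(300,550),interpolation=cv2.INTER_CUBIC)
o=np.zeros((550,800,3),np.uint8);o[:350,:500]=a;o[:,500:]=b
cv2.imwrite("pics/p7.png",o)
E
```

```text
ee_pos: [538.2, -153.8, 219.7]
force: [-2.6, -0.1, 2.0]
ee_pos: [538.5, -153.8, 219.7]
force: [-3.8, -1.4, 3.2]
ee_pos: [538.7, -153.8, 219.7]
force: [-6.6, -1.5, 4.4]
tip [ 538.7 -153.8   28.7] mag [-15.3   0.2] yaw 5.2 twist rad 0.002 travel m [-0.0007  0.0002  0.0017]
```

View pics/p7.png

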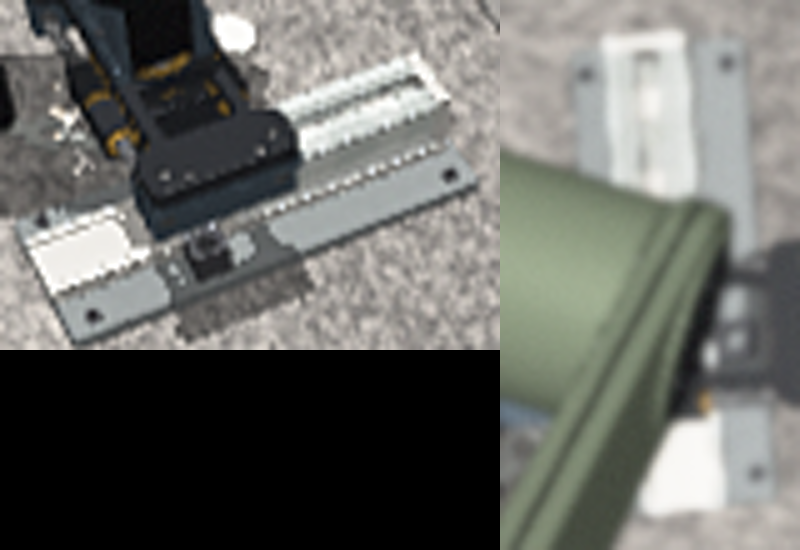

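The hand hides the mouth in this picture. The push now meets a firm stop with the finger face at about the mouth, so I'll retreat and look.

```bash
python3 -m handwheel '[{"gripper":0,"travel":[-0.03,0,0],"twist":0},{"gripper":0,"travel":[-0.01,0,-0.038],"twist":0},{"gripper":0,"travel":[-0.02,0,-0.03],"twist":0},{"gripper":30,"travel":[-0.04,0,0],"twist":0},{"gripper":30,"travel":[-0.03,0,0],"twist":0}]'
python3 - <<'E'
from h import *
s=env.state();print(s["ee_pos"].round(1))
g=env.grab_frame("top");f=env.grab_frame("scene")
a=cv2.resize(f["frame"][135:190,200:280,::-1],(480,330),interpolation=cv2.INTER_CUBIC)
b=cv2.resize(g["frame"][155:245,172:224,::-1],(312,540),interpolation=cv2.INTER_CUBIC)
o=np.zeros((540,792,3),np.uint8);o[:330,:480]=a;o[:,480:]=b
cv2.imwrite("pics/p8.png",o)
for n in("scene","top"):
    F=f if n=="scene" else g
    for t in("cartridge_1_center","keeper_knob","keeper_hole"):
        for r in env.pinpoint(n,t):print(n,t,np.round(r["uv"],1),round(r["confidence"],2),inmag(at_z(F,r["uv"],34 if t[0]=="c" else 61 if "kn" in t else 36)).round(1))
# expected pixel of cartridge near face top edge for x=0 and the 3 cartridge boundaries
for x in(-5,0,3,47,91,135): print(x,proj(g,[*mag(x),48]).round(1),proj(f,[*mag(x),48]).round(1))
E
```

```text
time_s: 22.15
ee_pos: [409.7, -165.6, 289.5]
ee_rot: [179.8, -0.3, 5.2]
force: [-1.0, 0.1, -0.8]
gripper_width: 10.9
[ 409.7 -165.6  289.5]
scene keeper_knob [184.8 146.9] 0.66 [-75.   95.7]
scene keeper_hole [195.9 158.8] 0.7 [-58.8  63.9]
top cartridge_1_center [195.4 181.9] 0.65 [70.6  4.7]
top keeper_knob [158.8 246.2] 0.68 [-83.5  98.9]
top keeper_hole [172.7 235.3] 0.81 [-59.4  69.4]
-5 [198.4 210.8] [223.  164.7]
0 [198.3 208.8] [224.7 164.1]
3 [198.2 207.6] [225.7 163.7]
47 [197.  190.1] [240.6 158.1]
91 [195.9 172.9] [255.1 152.6]
135 [194.8 155.8] [269.2 147.2]
```

View pics/p8.png

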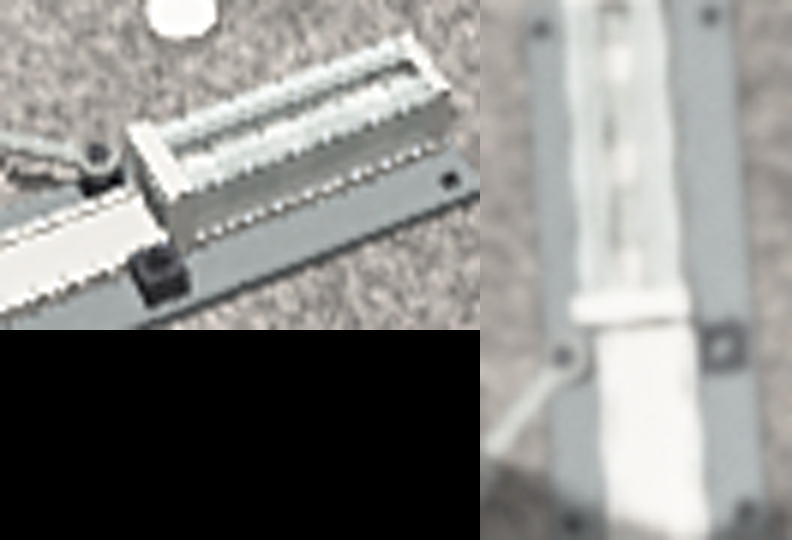

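All three highlights sit in the tube, at crop rows 60, 165 and 270. That puts the centres at x ≈ 110, 66 and 22, so the last one is flush. Now the keeper.

```bash
python3 -m handwheel '[{"gripper":55,"travel":[0,0,-0.01],"twist":0},{"gripper":55,"travel":[0,0,0],"twist":0},{"gripper":55,"travel":[0,0,0],"twist":0}]'
python3 - <<'E'
from h import *
to(mag(-77,93),105,MY)
p=[]
for a in np.linspace(137.2,270,13):
    a=np.radians(a);p.append((-11+90*np.cos(a),32+90*np.sin(a)))
d=np.diff(p,axis=0)*[1,-1];print(d.round(1).tolist())
E
```

```text
time_s: 22.8
ee_pos: [411.1, -165.5, 297.7]
ee_rot: [180.0, -0.1, 5.2]
force: [0.2, -0.0, 0.0]
gripper_width: 44.4
tip [ 411.1 -165.5  106.7] mag [-143.5   -0.2] yaw 5.2 twist rad 0.002 travel m [ 0.0665 -0.0932  0.0017]
[[-10.5, 13.8], [-7.7, 15.6], [-4.5, 16.8], [-1.2, 17.3], [2.1, 17.2], [5.4, 16.5], [8.4, 15.2], [11.2, 13.3], [13.5, 10.9], [15.4, 8.1], [16.6, 5.0], [17.3, 1.7]]
```

```bash
python3 -m handwheel '[{"gripper":55,"travel":[0.0166,-0.0233,0],"twist":0},{"gripper":55,"travel":[0.0166,-0.0233,0],"twist":0},{"gripper":55,"travel":[0.0166,-0.0233,0],"twist":0},{"gripper":55,"travel":[0.0166,-0.0233,0],"twist":0},{"gripper":55,"travel":[0,0,0],"twist":0}]'
python3 -m handwheel '[{"gripper":55,"travel":[0,0,0],"twist":0},{"gripper":55,"travel":[0,0,0.015],"twist":0},{"gripper":55,"travel":[0,0,0.02],"twist":0},{"gripper":55,"travel":[0,0,0.02],"twist":0},{"gripper":55,"travel":[0,0,0],"twist":0}]'
python3 -m handwheel '[{"gripper":5,"travel":[0,0,0],"twist":0},{"gripper":5,"travel":[0,0,0],"twist":0},{"gripper":5,"travel":[0,0,0],"twist":0},{"gripper":5,"travel":[0,0,0],"twist":0},{"gripper":5,"travel":[0,0,0],"twist":0}]' 8
python3 -m handwheel '[{"gripper":5,"travel":[0,0,0],"twist":0},{"gripper":5,"travel":[0,0,0],"twist":0},{"gripper":5,"travel":[0,0,0],"twist":0}]' 8
python3 -c "
from h import *
to(mag(-77,93),47,MY)"
```

```text
time_s: 23.22
ee_pos: [470.3, -63.7, 297.3]
ee_rot: [-179.9, -0.1, 5.4]
force: [-0.4, -0.2, 0.4]
gripper_width: 50.1
time_s: 23.63
ee_pos: [466.0, -67.2, 239.5]
ee_rot: [-179.9, 0.4, 5.2]
force: [0.1, 0.4, -0.7]
gripper_width: 50.0
time_s: 24.05
ee_pos: [468.1, -66.8, 243.5]
ee_rot: [180.0, -0.1, 5.2]
force: [-0.5, 0.7, 0.8]
gripper_width: 19.6
time_s: 24.3
ee_pos: [467.6, -66.3, 243.1]
ee_rot: [-180.0, 0.0, 5.2]
force: [-3.0, 3.4, 6.2]
gripper_width: 13.5
tip [467.6 -66.3  52.1] mag [-78.4  93.6] yaw 5.2 twist rad 0.002 travel m [0.0014 0.0006 0.0051]
```

```bash
python3 -m handwheel '[{"gripper":5,"travel":[-0.0105,0.0138,0],"twist":0},{"gripper":5,"travel":[-0.0077,0.0156,0],"twist":0},{"gripper":5,"travel":[-0.0045,0.0168,0],"twist":0},{"gripper":5,"travel":[-0.0012,0.0173,0],"twist":0},{"gripper":5,"travel":[0,0,0],"twist":0}]' 8
python3 -m handwheel '[{"gripper":5,"travel":[0.0021,0.0172,0],"twist":0},{"gripper":5,"travel":[0.0054,0.0165,0],"twist":0},{"gripper":5,"travel":[0.0084,0.0152,0],"twist":0},{"gripper":5,"travel":[0,0,0],"twist":0}]' 8
python3 - <<'E'
from h import *
to(mag(-56.6,-45),52,MY)
p=inmag(env.state()["ee_pos"]);d=p-[-11,32];print(p.round(1),np.hypot(*d).round(1),np.degrees(np.arctan2(d[1],d[0])).round(1))
E
```

```text
time_s: 24.72
ee_pos: [449.1, -133.9, 242.6]
ee_rot: [179.9, 0.1, 5.2]
force: [-4.0, -1.6, 4.6]
gripper_width: 13.6
time_s: 25.05
ee_pos: [471.3, -181.2, 242.5]
ee_rot: [179.8, -0.1, 5.2]
force: [-2.3, -4.9, 2.7]
gripper_width: 13.9
tip [ 471.3 -181.2   51.5] mag [-84.9 -21.2] yaw 5.2 twist rad 0.001 travel m [ 0.0283  0.0238 -0.0005]
[-84.9 -21.2] 91.0 -144.3
```

```bash
python3 -m handwheel '[{"gripper":5,"travel":[0.0112,0.0133,0],"twist":0},{"gripper":5,"travel":[0.0135,0.0109,0],"twist":0},{"gripper":5,"travel":[0.0154,0.0081,0],"twist":0},{"gripper":5,"travel":[0,0,0],"twist":0}]' 8
python3 -m handwheel '[{"gripper":5,"travel":[0.0083,0.0027,0],"twist":0},{"gripper":5,"travel":[0.0083,0.0023,0],"twist":0},{"gripper":5,"travel":[0.008,0.001,0],"twist":0},{"gripper":5,"travel":[0.004,0.0003,0],"twist":0},{"gripper":5,"travel":[0,0,0],"twist":0}]' 8
python3 - <<'E'
from h import *
to(mag(-11,-58),52,MY)
p=inmag(env.state()["ee_pos"]);d=p-[-11,32];print(p.round(1),np.hypot(*d).round(1),np.degrees(np.arctan2(d[1],d[0])).round(1))
E
```

```text
time_s: 25.38
ee_pos: [515.1, -207.9, 242.5]
ee_rot: [179.9, -0.2, 5.2]
force: [1.9, -0.3, 1.9]
gripper_width: 13.6
time_s: 25.8
ee_pos: [542.8, -210.6, 242.6]
ee_rot: [-179.9, -0.0, 5.2]
force: [0.1, 5.5, -0.0]
gripper_width: 14.1
tip [ 542.8 -210.6   51.6] mag [-16.3 -56.8] yaw 5.2 twist rad 0.002 travel m [ 0.0053  0.0012 -0.0004]
[-16.3 -56.8] 89.0 -93.4
```

```bash
python3 -m handwheel '[{"gripper":5,"travel":[0.002,0,0],"twist":0},{"gripper":5,"travel":[0.001,0,0],"twist":0},{"gripper":5,"travel":[0,0,0],"twist":0}]' 8 | grep -E "pos|force"
for i in 1 2 3 4; do python3 -m handwheel '[{"gripper":5,"travel":[0.001,0,0],"twist":0},{"gripper":5,"travel":[0,0,0],"twist":0}]' 8 | grep -E "pos|force"; done
python3 -c "
from h import *
to(mag(-11,-58),52,MY)"
```

```text
ee_pos: [544.8, -210.6, 242.5]
force: [-1.3, 6.3, 0.6]
ee_pos: [545.6, -210.5, 242.5]
force: [-0.8, 4.2, 0.4]
ee_pos: [546.5, -210.4, 242.5]
force: [-2.6, 5.7, 0.9]
ee_pos: [547.3, -210.4, 242.5]
force: [-2.2, 5.3, 1.2]
ee_pos: [547.7, -210.4, 242.5]
force: [-6.0, 4.6, 2.7]
tip [ 547.7 -210.4   51.5] mag [-11.4 -57. ] yaw 5.2 twist rad 0.002 travel m [ 0.0004  0.001  -0.0005]
```

```bash
python3 -m handwheel '[{"gripper":5,"travel":[0.001,0,0],"twist":0},{"gripper":5,"travel":[0,0,0],"twist":0}]' 8
python3 -m handwheel '[{"gripper":40,"travel":[0,0,0],"twist":0},{"gripper":40,"travel":[0,0,0],"twist":0},{"gripper":40,"travel":[0,0,0],"twist":0},{"gripper":40,"travel":[0,0,0],"twist":0}]' 8
python3 -m handwheel '[{"gripper":40,"travel":[0,0,-0.03],"twist":0},{"gripper":40,"travel":[0,0,-0.03],"twist":0},{"gripper":40,"travel":[-0.04,0,0],"twist":0},{"gripper":40,"travel":[-0.04,0,0],"twist":0},{"gripper":40,"travel":[-0.04,0,0],"twist":0}]'
python3 -m handwheel '[{"gripper":40,"travel":[-0.04,0,0],"twist":0},{"gripper":40,"travel":[0,0,0],"twist":0}]'
python3 - <<'E'
from h import *
g=env.grab_frame("top");f=env.grab_frame("scene")
for n,F in(("scene",f),("top",g)):
    for t in("keeper_knob","keeper_hole","lug_hole","cartridge_1_center"):
        for r in env.pinpoint(n,t):print(n,t,np.round(r["uv"],1),round(r["confidence"],2),inmag(at_z(F,r["uv"],{"c":34,"l":31}.get(t[0],61 if "kn" in t else 36))).round(1))
a=cv2.resize(f["frame"][150:200,195:245,::-1],(400,400),interpolation=cv2.INTER_CUBIC)
b=cv2.resize(g["frame"][190:240,180:230,::-1],(400,400),interpolation=cv2.INTER_CUBIC)
cv2.imwrite("pics/p9.png",np.hstack([a,b]))
E
```

```text
time_s: 26.88
ee_pos: [548.1, -210.3, 242.4]
ee_rot: [-179.9, 0.4, 5.2]
force: [-7.4, 4.1, 5.0]
gripper_width: 13.7
time_s: 27.22
ee_pos: [550.4, -211.2, 243.0]
ee_rot: [179.9, -0.1, 5.2]
force: [0.6, 0.0, 0.4]
gripper_width: 35.4
time_s: 27.63
ee_pos: [429.7, -221.8, 303.2]
ee_rot: [179.9, -0.1, 5.3]
force: [-0.3, -1.3, -0.0]
gripper_width: 36.2
time_s: 27.8
ee_pos: [384.5, -224.3, 302.0]
ee_rot: [-179.8, 0.4, 5.1]
force: [-0.8, 1.5, -1.1]
gripper_width: 36.5
scene keeper_knob [228.4 177.8] 0.53 [-14.6 -57.5]
scene keeper_hole [227.4 175.1] 0.67 [ -6.  -28.6]
scene lug_hole [226.7 178.7] 0.84 [-11.3 -35.1]
scene lug_hole [230.  176.6] 0.69 [ -0.6 -32.6]
top keeper_knob [222.3 209.1] 0.45 [ -7.  -60.3]
top keeper_hole [213.9 209.9] 0.62 [ -4.9 -37.3]
top lug_hole [213.2 212.6] 0.88 [-11.1 -34.5]
top cartridge_1_center [195.3 180.5] 0.64 [74.2  4.7]
top cartridge_1_center [197.2 199.9] 0.37 [24.2  3.2]
```

View pics/p9.png

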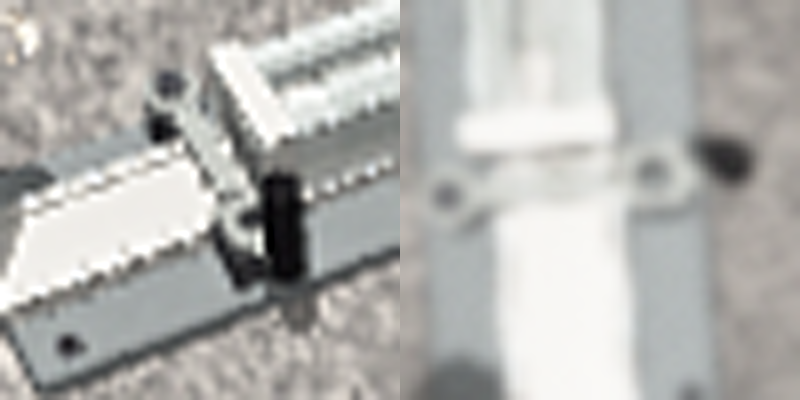

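The bar lies across the mouth in both views, with its hole over the lug: top crop hinge (450,195), hole (655,172); scene crop hinge (170,85), hole (245,220). Next I'll work out the bar angle from the pixels.

Run:
```python
from h import *
g=env.grab_frame("top");f=env.grab_frame("scene")
tp=lambda U,V:((U-400+.5)/8-.5+180,(V+.5)/8-.5+190)
sp=lambda U,V:((U+.5)/8-.5+195,(V+.5)/8-.5+150)
for n,F,h,o in(("top",g,tp(450,195),tp(655,172)),("scene",f,sp(170,85),sp(248,220))):
    for zh in(37,40):
        a=inmag(at_z(F,h,zh));b=inmag(at_z(F,o,36));d=b-a;print(n,zh,a.round(1),b.round(1),np.hypot(*d).round(1),"keeper deg",(-90-np.degrees(np.arctan2(d[1],d[0]))).round(1))
    for k in(-.02,0,.05,.1):
        q=[mag(-11-r*np.sin(k),32-r*np.cos(k)) for r in(64,90,90)]
        q0=mag(-11,32)
        print(k,*[((proj(F,[*c,z])+.5-([180,190] if n=="top" else [195,150]))*8+([400,0] if n=="top" else [0,0])).round() for c,z in((q0,38),(q[0],36),(q[1],35),(q[2],80))])
```

```text
top 37 [-9.1 33.5] [ -7.3 -30.9] 64.4 keeper deg -1.6
top 40 [-9.4 32.9] [ -7.3 -30.9] 63.9 keeper deg -1.9
-0.02 [455. 201.] [660. 180.] [742. 171.] [730. 159.]
0 [455. 201.] [660. 184.] [743. 177.] [731. 165.]
0.05 [455. 201.] [660. 194.] [743. 191.] [731. 180.]
0.1 [455. 201.] [660. 204.] [743. 206.] [731. 195.]
scene 37 [-12.5  33.2] [-13.1 -32.5] 65.7 keeper deg 0.5
scene 40 [-13.3  30.6] [-13.1 -32.5] 63.1 keeper deg -0.2
-0.02 [176.  84.] [257. 216.] [292. 272.] [284. 183.]
0 [176.  84.] [254. 217.] [287. 274.] [279. 185.]
0.05 [176.  84.] [245. 220.] [274. 279.] [265. 190.]
0.1 [176.  84.] [236. 223.] [261. 283.] [252. 194.]
```

Run:
```python
from h import *
f=env.grab_frame("scene")
for t in("cap_white","petri_1","immersion_oil"):
    r=env.pinpoint("scene",t)
    if r: print(t,np.round(r[0]["uv"],1),at_z(f,r[0]["uv"],0)[:2].round(1))
old=cv2.imread("pics/raw_scene.png")[:,:,::-1].astype(int)
d=np.abs(old-f["frame"]).max(2)
for nm,(x,y) in dict(red=(236,210),green=(285,316),ring=(262,278)).items(): print(nm,d[y-12:y+12,x-12:x+12].max())
s=env.state();print(s["time_s"],s["ee_pos"].round(1),s["force"].round(1))
print(env.job_done())
```

```text
cap_white [233.6 139.1] [622.6 -26.8]
petri_1 [299.1 216.9] [ 681.2 -351.3]
immersion_oil [308.1 249.8] [ 659.5 -442.8]
red 12
green 5
ring 3
28.6 [ 390.8 -225.3  302.7] [ 0.2 -0.5  1.3]
the job is handed in; nothing more can be done
None
```

Both loose cartridges are in the tube behind the first one, and the keeper bar is swung across the mouth. I handed the job in at 28.6 s, with the arm clear of everything.

- **Cartridges:** I gripped each one near its rear end, lowered it into the trough, started it a few millimetres into the mouth, then pushed it home with closed fingers. The last push ended against a firm stop of about 7 N with the fingertips level with the mouth, within about 1 mm. Highlights in the sight slot put the three centres at about 22, 66 and 110 mm, which leaves the last one flush. I could not see its end face directly.
- **Keeper:** I led the knob round to its stop and released it. The top camera gives a bar angle of about -1.7° and the scene camera about 0°. They disagree slightly, but both fit a bar at or close to its -0.02 rad stop. At that stop the two 10 mm holes are about 1.3 mm out of line. I left it there rather than risk nudging it too far.
- **Other things:** The red and green look-alikes and the yellow ring look unchanged in the pictures. The cap, dish and bottle were found again within 5 to 9 mm of where they were first measured. I take that as scatter in the networks, since the arm did not go near them, but I did not check it more closely.

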